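# Pack up a dropped cubby door

## Robot

A 6-joint arm with a two-finger parallel gripper is mounted at the origin on the work surface. World frame = base frame: x ahead of the robot, y to its left, z up, the work surface at z = 0. Lengths are in mm, angles in rad, forces in N, time in s.
With the tool pointing down it reaches from about 375 to 925 mm from the base axis. Payload 5.7 kg.
Tool frame: the origin (TCP) lies midway between the tips of the shut fingers; the grasp point (between the pads) lies ctrl.pinch_z behind it (ctrl.pinch_z is the distance from the TCP to the grasp point, in mm); z points along the fingers, y is the direction in which the jaws open and shut (so a half turn about z gives the same grasp; the last joint's range is limited). The gripper opens to 85 mm and grips with 20 to 120 N. Pads are 22 mm wide; open, the fingers measure 114 mm over their backs; the gripper's body (76 mm by 85 mm) begins 54 mm behind the grasp point. The pads swing forward as they close: fully open they stand 13 mm farther back than shut.
Start: joints at [1.145, 0.359, 1.51, -0, 1.272, -0.115], TCP at [183.485, 571.224, 231.267] pointing down, gripper open.
Joint ranges: [-2.97, 2.97], [-1.01, 2.36], [0.21, 2.38], [-0.96, 4.11], [0.2, 2.71], [-2.98, 2.98]. Speed limits (rad/s): [2.39, 2.39, 3.14, 3.14, 3.14, 3.14].

## Interface

Orientations are given as a unit quaternion [w, x, y, z].
In Python, from plant import ctrl gives the robot as it stands.
- The arm moves only by the tool apply_moves, never from a script. Its argument "series" is a list of rows, each a list of 7 numbers: the shift along the tool's x, y, z in units of 250 mm (1.0 is 250 mm), then the turn, a rotation vector about the tool's x, y, z in units of 90 degrees (1.0 is 90 degrees), then the opening, from 0 (shut) to 1 (fully open). In form: [[tx, ty, tz, wx, wy, wz, claw], ...]. A call has 1 to 5 rows; each row is the pose to reach, as a shift and turn from the pose commanded when the call began, along the tool's axes at that moment; what a row does not reach only later rows make up. A row lasts 1/10 s, in which the tool goes at most 50 mm and 8.59 degrees, less where a joint would pass 70% of its speed; a pose out of reach is approached as far as the arm can. A call with a number of a shift or a turn outside -1 to 1 is refused whole. A call with a gripper value outside its range is refused whole. The fingers move at their own pace and stop on an object; "squeeze" is the grip in N (left out, the last holds). Time passes only in rows, so rows that repeat a pose let the fingers close. It gives the time, the measured TCP pose, the force and the opening at its end, in the units of the state.
- ctrl.get_obs(): the state, without advancing time (a new reading comes with each control period).
- ctrl.read_camera(name): name is "side" or "top"; returns the picture (384x512x3 uint8, blue, green, red); there is no depth.
- ctrl.camera_info(name): a dict with "fx", "fy", "cx", "cy" (pixels), "extrinsics" (4x4, takes a point from camera to world coordinates). Camera axes: x right, y down, z forward; pixel columns grow to the right and rows downward; lengths in mm; the calibration is good to about 2 mm. A picture is of the moment at which its call begins. camera_info takes no time and is no camera call.
- ctrl.sign_off(): hands the job in, once; it reports no verdict.
The state is a dict: "t": time; "qpos": joint angles; "joint_vel": joint speeds; "effort": joint torques, N m; "tcp_pos": TCP position; "orientation": TCP orientation; "wrist_force": force on the tool from outside, world axes, zero at the start; "wrist_torque": the same for the moment, N m; "width": opening from 0.0 (shut) to 1.0 (fully open).
Only numpy, scipy, OpenCV 4.12 (cv2) and the standard library are available. Lean on these libraries where they do the work, as an engineer would, in place of code of your own. Each camera call takes 0.05 s, during which the arm holds its last target. There are 200 camera calls.

## Task

The little cubby door has dropped on its loose hinges: find the wooden packer that goes in snugly between the counter and the door's free bottom corner, so that the door's weight rests on it, ready for the screws to be tightened. Try packers flat on the counter, in line with the door, from its free edge: one that stops at the edge is too thick and must not be forced, one that goes in loose is too thin. Leave the snug one pushed about 4 cm in, the others lying flat on the counter well clear of the door, the door as far open as it was, and the sprayer, cup, grate and mirror alone.

Things in the scene. Friction and masses are not known exactly. Their poses are not given: they have to be found in the camera images.
- door: Small white door of the cubby unit, standing roughly square-open over the counter; panel 280 mm wide, 283 high, 18 thick, bar handle on its outer face. Origin on the vertical hinge pin at counter height; x level along the door from hinge to free edge, z up. It swings stiffly. Its hinge screws are loose: the free edge droops and can be raised a few mm with 3 to 6 N; let go, it drops back.
- door_foot (a point): Point of the counter top (z = 0) straight below the door's free bottom corner, midway through its thickness, 286 mm from the hinge pin; turns with the door; axes as door, x pointing away from the hinge, out of the free edge. The gap between this point and the corner differs each time, 3 to 15 mm, and is not measured: find it by trying.
- unit: The white cubby unit that the door hangs on, fixed: 290 mm wide (its x), 300 mm deep (its y), 330 mm high, with a grey laminate top; origin under its centre, open front to its -y. The hinge pin stands at the +x end of the front.
- packer6_mid (a point): Centre, half-way up, of a flat beech packer 140 mm long (its x), 24 mm wide (its y), 6 mm thick (its z); 3 mm above the counter when lying flat. Four packers of one wood, the thicker the longer and wider, lie side by side on the counter in changing order.
- packer6: The same 6 mm packer as a body; origin under its centre. Both ends are bevelled on top: over the last 24 mm the top falls by 3.6 mm, to 2.4 mm at the tip, so it wedges the door up by at most about 3.5 mm; a lower corner stops it at the tip.
- packer9_mid (a point): Centre, half-way up, of a flat beech packer 150 mm long (its x), 28 mm wide (its y), 9 mm thick (its z); 4.5 mm above the counter when lying flat. Four packers of one wood, the thicker the longer and wider, lie side by side on the counter in changing order.
- packer9: The same 9 mm packer as a body; origin under its centre. Both ends are bevelled on top: over the last 24 mm the top falls by 3.6 mm, to 5.4 mm at the tip, so it wedges the door up by at most about 3.5 mm; a lower corner stops it at the tip.
- packer12_mid (a point): Centre, half-way up, of a flat beech packer 160 mm long (its x), 32 mm wide (its y), 12 mm thick (its z); 6 mm above the counter when lying flat. Four packers of one wood, the thicker the longer and wider, lie side by side on the counter in changing order.
- packer12: The same 12 mm packer as a body; origin under its centre. Both ends are bevelled on top: over the last 24 mm the top falls by 3.6 mm, to 8.4 mm at the tip, so it wedges the door up by at most about 3.5 mm; a lower corner stops it at the tip.
- packer15_mid (a point): Centre, half-way up, of a flat beech packer 170 mm long (its x), 36 mm wide (its y), 15 mm thick (its z); 7.5 mm above the counter when lying flat. Four packers of one wood, the thicker the longer and wider, lie side by side on the counter in changing order.
- packer15: The same 15 mm packer as a body; origin under its centre. Both ends are bevelled on top: over the last 24 mm the top falls by 3.6 mm, to 11.4 mm at the tip, so it wedges the door up by at most about 3.5 mm; a lower corner stops it at the tip.
- sprayer: Yellow trigger sprayer, 245 mm high, 84 mm across, standing on the counter; origin under its centre. Leave alone.
- cup: Clear plastic cup, 76 mm across, 100 mm high, standing on the unit's top; origin under its centre. Leave alone.
- grate: Round steel bucket grate, 247 mm across, 54 mm high on four legs, on the counter; origin under its centre. Leave alone.
- mirror: Inspection mirror lying on the unit's top, about 300 mm long along its x, with a chrome handle and a round 58 mm head at +x, at most 18 mm high; origin under its middle. Leave alone.
There are look-alikes about, which are no part of the job. Leave any pink look-alike of the packer12 alone. Leave any turquoise look-alike of the packer9 alone.

How it is judged:
By the outcome, as a careful person would: the job done as asked, in the order asked, and still so for the second after the job is handed in, with the robot touching nothing.
It also fails if it takes over 72 s, if anything falls off the work surface, if the arm or the gripper's body presses on something with over 40 N, if the wrist force passes 120 N, or if a joint passes its speed limit or range.

## Working session

There is one attempt and no reset: what is moved stays moved. The work goes in short steps, Python scripts to look and compute and a tool call to move; the robot and the scene stay as the last step left them, time stands still between calls to the robot, and variables do not carry over. Pictures are saved under pics/ and viewed, about 8 in all and at most 12, crops included, and the job is handed in when it is done.

Besides the shell and the picture viewer there is one more tool, called after "Request:" as name([rows], argument=value, ...), one row to a line, values as JSON. apply_moves: Moves the arm, as the interface text tells. Its arguments: {"type":"object","properties":{"series":{"type":"array","items":{"type":"array","items":{"type":"number","minimum":-1,"maximum":1}}},"squeeze":{"type":"number"}},"required":["series"]}

```bash
ls; mkdir -p pics
python3 - <<'E'
from plant import ctrl
import cv2
print(ctrl.get_obs(), ctrl.pinch_z)
for n in("side","top"):
    cv2.imwrite(f"pics/{n}0.png",ctrl.read_camera(n)); i=ctrl.camera_info(n); print(n,i)
E
```

```text
pics
{'t': 0.0, 'qpos': array([ 1.14489887e+00,  3.59518869e-01,  1.51143780e+00,  2.50229464e-05,
        1.27250090e+00, -1.15120477e-01]), 'joint_vel': array([-0.0010092 , -0.00120903,  0.00060519, -0.00022927,  0.00156621,
        0.00225045]), 'effort': array([ 1.44831876e-03, -5.27622521e+01, -2.78609508e+01, -1.45295394e-04,
        1.29772318e-02,  1.28953837e-05]), 'tcp_pos': array([183.20592518, 570.62922245, 230.44329143]), 'orientation': array([-2.60693691e-04,  1.54767495e-01,  9.87950481e-01, -8.95353355e-04]), 'wrist_force': array([-0.18540991,  1.00101101, -0.35836031]), 'wrist_torque': array([ 0.01451081, -0.02167888,  0.04696398]), 'width': 1.0021475683966972} 18.700000000000003
side {'fx': 388.60581978219415, 'fy': 388.60581978219415, 'cx': 250.4730913721251, 'cy': 192.4631955649649, 'extrinsics': array([[ 7.91997064e-01, -4.45347926e-01,  4.17619294e-01,
         5.52289459e+01],
       [-6.10343572e-01, -5.94221441e-01,  5.23814474e-01,
        -6.13583600e+02],
       [ 1.48786491e-02, -6.69750777e-01, -7.42436881e-01,
         1.17856667e+03],
       [ 0.00000000e+00,  0.00000000e+00,  0.00000000e+00,
         1.00000000e+00]])}
top {'fx': 376.7460693261656, 'fy': 376.7460693261656, 'cx': 261.3842956714965, 'cy': 189.04084565526114, 'extrinsics': array([[-2.92927484e-02, -9.83032321e-01,  1.81078411e-01,
         3.18964028e+02],
       [-9.99428940e-01,  3.18567415e-02,  1.12668654e-02,
         7.10336174e+01],
       [-1.68442610e-02, -1.80644967e-01, -9.83404122e-01,
         1.62901597e+03],
       [ 0.00000000e+00,  0.00000000e+00,  0.00000000e+00,
         1.00000000e+00]])}
```

View pics/top0.png

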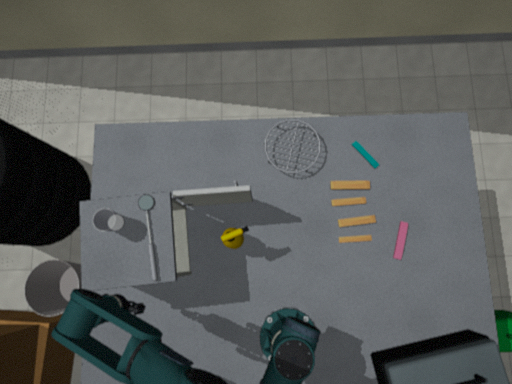

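View pics/side0.png

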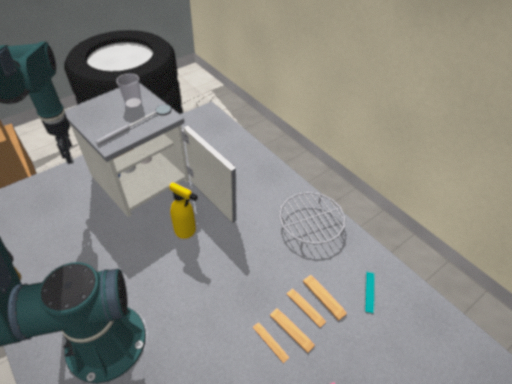

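Top view: unit at (125,240), door from (172,192) to free edge (250,190), running along world −y. Candidates for packers, all in the top view: beech bars at (350,185), (349,202), (357,221) and (355,239). Look-alikes are turquoise (365,154) and pink (401,240), to be left alone. I'll now measure them.

```bash
cat > h.py <<'E'
import numpy as np, cv2
from plant import ctrl
def w(n,uv,z):
    i=ctrl.camera_info(n);E=i["extrinsics"];uv=np.atleast_2d(uv).astype(float)
    d=np.c_[(uv[:,0]-i["cx"])/i["fx"],(uv[:,1]-i["cy"])/i["fy"],np.ones(len(uv))]@E[:3,:3].T
    return E[:3,3]+d*((z-E[2,3])/d[:,2])[:,None]
def px(n,P):
    i=ctrl.camera_info(n);E=i["extrinsics"];c=(np.atleast_2d(P)-E[:3,3])@E[:3,:3]
    return np.c_[c[:,0]/c[:,2]*i["fx"]+i["cx"],c[:,1]/c[:,2]*i["fy"]+i["cy"]]
def bars(n,im,z=9):
    h=cv2.cvtColor(im,cv2.COLOR_BGR2HSV); m=cv2.inRange(h,(10,80,120),(22,190,255))
    k,l,s,c=cv2.connectedComponentsWithStats(m); out=[]
    for j in range(1,k):
        if s[j,4]<60: continue
        P=w(n,np.argwhere(l==j)[:,::-1],z)[:,:2]
        if abs(P[:,0]).max()>1000 or P[:,1].max()>450: continue
        r=cv2.minAreaRect(P.astype(np.float32)); mu=P.mean(0); e,V=np.linalg.eigh(np.cov((P-mu).T))
        v=V[:,1]*-np.sign(V[1,1]); out.append((np.round(mu),np.round(np.sqrt(12*e)),round(float(np.arctan2(v[1],v[0])),3)))
    return out
E
python3 - <<'E'
from h import *
for n in("top","side"):
    im=cv2.imread(f"pics/{n}0.png")
    for b in bars(n,im): print(n,b, px(n,[*b[0],9]).round())
t=cv2.imread("pics/top0.png")[130:260,160:290]; s=cv2.imread("pics/side0.png")[110:240,160:290]
cv2.imwrite("pics/c1.png",np.hstack([cv2.resize(a,(400,400),interpolation=cv2.INTER_CUBIC) for a in(t,s)]))
t=cv2.imread("pics/top0.png")[130:270,320:420];s=cv2.imread("pics/side0.png")[260:384,240:390]
cv2.imwrite("pics/c2.png",np.hstack([cv2.resize(a,(400,500),interpolation=cv2.INTER_CUBIC) for a in(t,s)]))
E
```

```text
top (array([ 625., -297.]), array([ 35., 170.]), -1.603) [[350. 184.]]
top (array([ 552., -286.]), array([ 29., 147.]), -1.515) [[349. 201.]]
top (array([ 466., -314.]), array([ 33., 161.]), -1.477) [[356. 221.]]
top (array([ 391., -302.]), array([ 24., 140.]), -1.528) [[355. 238.]]
side (array([ 625., -298.]), array([ 41., 170.]), -1.595) [[324. 297.]]
side (array([ 552., -288.]), array([ 29., 149.]), -1.522) [[306. 307.]]
side (array([ 468., -317.]), array([ 35., 159.]), -1.478) [[292. 330.]]
side (array([ 391., -305.]), array([ 24., 137.]), -1.534) [[270. 342.]]
```

View pics/c1.png

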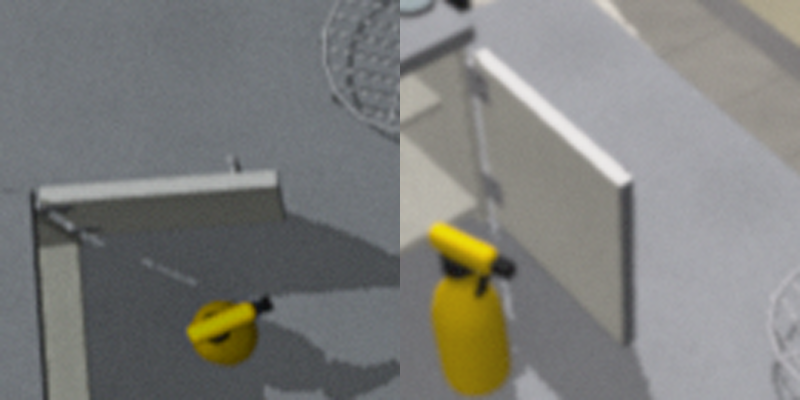

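View pics/c2.png

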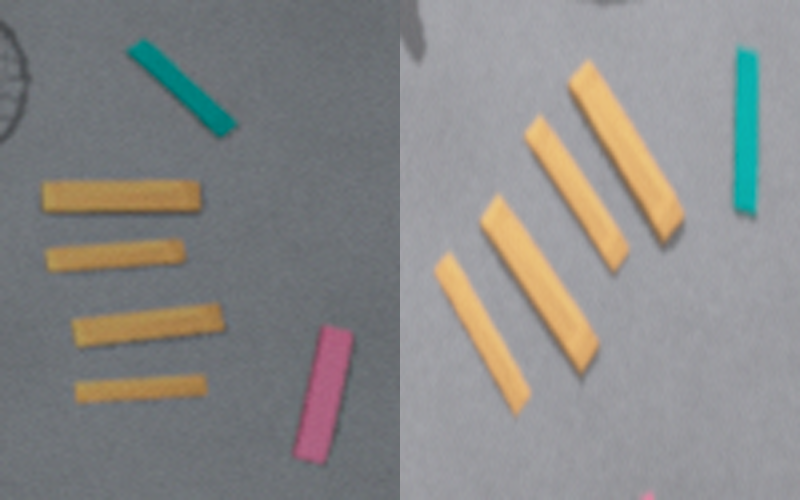

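Run:
```python
from h import *
print(w("top",[[249.7,185.3],[250.3,190.5],[172.3,191.7],[172.3,196]],291).round(1))
print(w("side",[[232.8,170.1],[235.4,167.9]],291).round(1))
print(w("side",[[232.1,221.1],[235.4,221.5]],9).round(1))
for n in("top","side"):
  i=ctrl.camera_info(n)
# fit: top face of door in top image: brighter strip -> line of mid points
t=cv2.imread("pics/top0.png").astype(int).sum(2)
m=t[175:205,170:260]
s=cv2.imread("pics/top0.png"); g=cv2.cvtColor(s,6)
M=(g>165).astype(np.uint8); M[:180]=0;M[200:]=0;M[:,:165]=0;M[:,256:]=0
p=np.argwhere(M)[:,::-1]; print(len(p),p.min(0),p.max(0))
P=w("top",p,291)[:,:2]; mu=P.mean(0);e,V=np.linalg.eigh(np.cov((P-mu).T));v=V[:,1]*-np.sign(V[1,1]);print(mu,np.sqrt(12*e),v,np.arctan2(v[1],v[0]), mu+v*140)
```

```text
[[580.5 128.2 291. ]
 [561.3 126.5 291. ]
 [566.  409.1 291. ]
 [550.2 408.9 291. ]]
[[568.2 124.3 291. ]
 [581.  127.5 291. ]]
[[567.9 137.4   9. ]
 [576.7 128.3   9. ]]
237 [173 186] [248 194]
[567.40748685 268.70919774] [ 11.68403296 271.26049155] [ 0.04046343 -0.99918102] -1.5303218514556352 [573.07236641 128.82385491]
```

Crops c1 and c2 show the beech bars by measured size, from top to bottom: 15 mm, 9 mm, 12 mm and 6 mm (170, 147, 161 and 140 mm long in both cameras). The door's free end is at about (572,129), direction −1.53 rad. I'll start with the 9 mm packer.

```bash
cat >> h.py <<'E'
from scipy.spatial.transform import Rotation as R
def pose(x,y,z,psi): # psi = heading (deg) of tool x, tool pointing down
    a=np.radians(psi); X=np.array([np.cos(a),np.sin(a),0]);Z=np.array([0,0,-1.]);return np.array([x,y,z],float),np.c_[X,np.cross(Z,X),Z]
def cur():
    o=ctrl.get_obs();return o["tcp_pos"],R.from_quat(o["orientation"],scalar_first=True).as_matrix()
def plan(*wp):
    p,r=cur(); o=ctrl.get_obs(); print("t",round(o["t"],2),"tcp",p.round(1),"psi",np.degrees(np.arctan2(r[1,0],r[0,0])).round(1),"F",o["wrist_force"].round(1),"w",round(o["width"],3),"q",o["qpos"].round(2))
    for a in wp:
        q,s=pose(*a); print(a,"->",(r.T@(q-p)/250).round(3),(R.from_matrix(r.T@s).as_rotvec()/(np.pi/2)).round(3)); p,r=q,s
E
python3 - <<'E'
from h import *
plan((260,460,450,125),(420,270,450,93.2),(500,50,450,93.2),(540,-180,350,93.2),(554.7,-335,150,93.2),(554.7,-335,40,93.2))
print(w("top",[[233,238]],120), w("top",[[290,347]],0))
E
```

```text
t 0.1 tcp [183.2 570.7 230.5] psi 162.2 F [ 0.7  0.1 -0.8] w 1.002 q [ 1.14  0.36  1.51  0.    1.27 -0.12]
(260, 460, 450, 125) -> [-0.428 -0.329 -0.877] [-0.001  0.     0.413]
(420, 270, 450, 93.2) -> [-0.99   0.088  0.   ] [0.    0.    0.353]
(500, 50, 450, 93.2) -> [-0.896  0.27   0.   ] [0. 0. 0.]
(540, -180, 350, 93.2) -> [-0.927  0.108  0.4  ] [0. 0. 0.]
(554.7, -335, 150, 93.2) -> [-0.622  0.024  0.8  ] [0. 0. 0.]
(554.7, -335, 40, 93.2) -> [0.   0.   0.44] [0. 0. 0.]
[[402.3037089  207.14432295 120.        ]] [[-39.43729976  -7.75472811   0.        ]]
```

Request:
apply_moves([
  [0, 0, -0.88, 0, 0, 0.41, 0.6],
  [0, 0, -0.88, 0, 0, 0.41, 0.6],
  [0, 0, -0.88, 0, 0, 0.41, 0.6],
  [0, 0, -0.88, 0, 0, 0.41, 0.6],
  [0, 0, -0.88, 0, 0, 0.41, 0.6],
])

```text
t: 0.6
tcp_pos: [184.0, 572.4, 456.9]
orientation: [-0.0, 0.462, 0.887, 0.004]
wrist_force: [0.4, -0.3, 1.1]
width: 0.604
```

Run:
```python
from h import *
plan((300,400,450,93.2),(420,190,450,93.2),(510,-30,430,93.2),(540,-220,310,93.2),(554.7,-335,110,93.2),(554.7,-335,40,93.2))
```

```text
t 0.6 tcp [184.  572.4 456.9] psi 125.0 F [ 0.4 -0.3  1.1] w 0.604 q [ 1.14  0.24  1.14 -0.    1.75  0.53]
(300, 400, 450, 93.2) -> [-0.831 -0.016  0.024] [ 0.003 -0.004  0.354]
(420, 190, 450, 93.2) -> [-0.865  0.432  0.   ] [0. 0. 0.]
(510, -30, 430, 93.2) -> [-0.899  0.31   0.08 ] [0. 0. 0.]
(540, -220, 310, 93.2) -> [-0.766  0.077  0.48 ] [0. 0. 0.]
(554.7, -335, 110, 93.2) -> [-0.463  0.033  0.8  ] [0. 0. 0.]
(554.7, -335, 40, 93.2) -> [0.   0.   0.28] [0. 0. 0.]
```

Request:
apply_moves([
  [-0.83, -0.02, 0.02, 0, 0, 0.354, 0.6],
  [-0.83, -0.02, 0.02, 0, 0, 0.354, 0.6],
  [-0.83, -0.02, 0.02, 0, 0, 0.354, 0.6],
  [-0.83, -0.02, 0.02, 0, 0, 0.354, 0.6],
  [-0.83, -0.02, 0.02, 0, 0, 0.354, 0.6],
])

```text
t: 1.1
tcp_pos: [301.3, 395.0, 446.1]
orientation: [0.001, 0.688, 0.726, -0.001]
wrist_force: [-0.3, 0.5, -0.4]
width: 0.601
```

Request:
apply_moves([
  [-0.86, 0.43, 0, 0, 0, 0, 0.6],
  [-0.86, 0.43, 0, 0, 0, 0, 0.6],
  [-0.86, 0.43, 0, 0, 0, 0, 0.6],
  [-0.86, 0.43, 0, 0, 0, 0, 0.6],
  [-0.86, 0.43, 0, 0, 0, 0, 0.6],
])

```text
t: 1.6
tcp_pos: [420.1, 189.0, 446.1]
orientation: [0.0, 0.685, 0.728, -0.0]
wrist_force: [0.3, -0.1, 0.8]
width: 0.601
```

Request:
apply_moves([
  [-0.9, 0.3, 0.08, 0, 0, 0, 0.6],
  [-0.9, 0.3, 0.08, 0, 0, 0, 0.6],
  [-0.9, 0.3, 0.08, 0, 0, 0, 0.6],
  [-0.9, 0.3, 0.08, 0, 0, 0, 0.6],
  [-0.9, 0.3, 0.08, 0, 0, 0, 0.6],
])

```text
t: 2.1
tcp_pos: [508.5, -31.5, 425.6]
orientation: [-0.0, 0.686, 0.728, -0.0]
wrist_force: [-0.8, -0.4, -0.1]
width: 0.6
```

Run:
```python
from h import *
plan((540,-220,290,93.2),(554.7,-335,90,93.2),(554.7,-335,30,93.2))
```

```text
t 2.1 tcp [508.5 -31.5 425.6] psi 93.4 F [-0.8 -0.4 -0.1] w 0.6 q [-0.2   0.1   1.38 -0.    1.65 -0.26]
(540, -220, 290, 93.2) -> [-0.76   0.081  0.543] [-0.     0.     0.003]
(554.7, -335, 90, 93.2) -> [-0.463  0.033  0.8  ] [0. 0. 0.]
(554.7, -335, 30, 93.2) -> [0.   0.   0.24] [0. 0. 0.]
```

Request:
apply_moves([
  [-0.76, 0.08, 0.54, 0, 0, 0, 0.6],
  [-0.76, 0.08, 0.54, 0, 0, 0, 0.6],
  [-0.76, 0.08, 0.54, 0, 0, 0, 0.6],
  [-0.76, 0.08, 0.54, 0, 0, 0, 0.6],
  [-0.76, 0.08, 0.54, 0, 0, 0, 0.6],
])

```text
t: 2.6
tcp_pos: [538.8, -219.5, 288.6]
orientation: [-0.001, 0.686, 0.728, -0.0]
wrist_force: [-0.0, 0.4, 0.4]
width: 0.603
```

Request:
apply_moves([
  [-0.46, 0.03, 0.8, 0, 0, 0, 0.6],
  [-0.46, 0.03, 0.8, 0, 0, 0, 0.6],
  [-0.46, 0.03, 0.8, 0, 0, 0, 0.6],
  [-0.46, 0.03, 0.8, 0, 0, 0, 0.6],
  [-0.46, 0.03, 0.8, 0, 0, 0, 0.6],
])

```text
t: 3.1
tcp_pos: [552.5, -332.3, 87.3]
orientation: [-0.002, 0.685, 0.728, -0.0]
wrist_force: [-0.5, 0.2, 0.6]
width: 0.598
```

Run:
```python
from h import *
plan((554.7,-335,30,93.2),(554.7,-335,3,93.2))
t=ctrl.read_camera("top")[170:260,310:420]; s=ctrl.read_camera("side")[250:370,240:360]
cv2.imwrite("pics/c3.png",np.hstack([cv2.resize(a,(400,400),interpolation=cv2.INTER_CUBIC) for a in(t,s)]))
```

```text
t 3.1 tcp [ 552.5 -332.3   87.3] psi 93.5 F [-0.5  0.2  0.6] w 0.598 q [-0.65  0.57  1.55 -0.    1.03 -0.71]
(554.7, -335, 30, 93.2) -> [-0.012  0.009  0.229] [-0.002 -0.002  0.003]
(554.7, -335, 3, 93.2) -> [0.    0.    0.108] [0. 0. 0.]
```

View pics/c3.png

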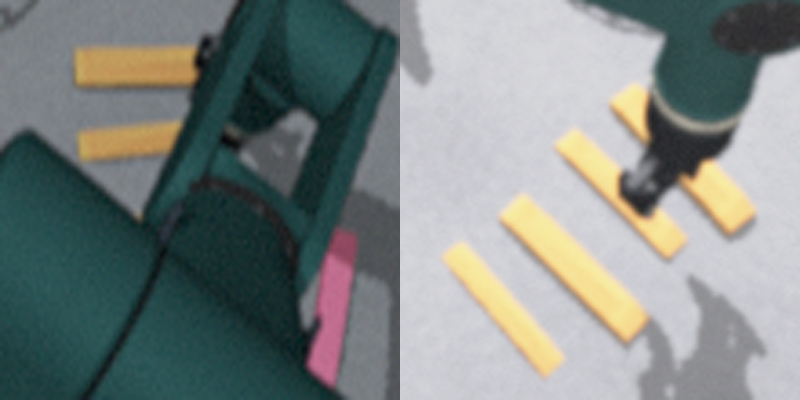

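The crop shows the gripper above the second bar from the top, the 9 mm one (side crop about (640,200)). Now I'll descend and grasp it.

Request:
apply_moves([
  [-0.01, 0.01, 0.2, 0, 0, 0, 0.6],
  [-0.01, 0.01, 0.27, 0, 0, 0, 0.6],
  [-0.01, 0.01, 0.31, 0, 0, 0, 0.6],
  [-0.01, 0.01, 0.333, 0, 0, 0, 0.6],
  [-0.01, 0.01, 0.333, 0, 0, 0, 0.6],
])

```text
t: 3.7
tcp_pos: [556.8, -334.3, 8.8]
orientation: [0.0, 0.685, 0.728, 0.0]
wrist_force: [-0.2, -0.5, 0.4]
width: 0.6
```

Request:
apply_moves([
  [0, 0, 0, 0, 0, 0, 0.1],
  [0, 0, 0, 0, 0, 0, 0.1],
  [0, 0, 0, 0, 0, 0, 0.1],
  [0, 0, 0, 0, 0, 0, 0.1],
  [0, 0, 0, 0, 0, 0, 0.1],
], squeeze=25)

```text
t: 4.2
tcp_pos: [556.7, -335.0, 9.3]
orientation: [0.001, 0.686, 0.728, 0.0]
wrist_force: [-0.3, 0.6, 6.0]
width: 0.104
```

Run:
```python
from h import *
plan((554.7,-335,3,93.2))
```

```text
t 4.2 tcp [ 556.7 -335.     9.3] psi 93.4 F [-0.3  0.6  6. ] w 0.104 q [-0.65  0.67  1.58 -0.    0.88 -0.71]
(554.7, -335, 3, 93.2) -> [ 0.001 -0.008  0.025] [0.001 0.001 0.003]
```

Grasp closed above the bar, since my reading was taken while the arm was still settling. I'll reopen, go lower and close again.

Request:
apply_moves([
  [0, 0, 0, 0, 0, 0, 0.6],
  [0, 0, 0, 0, 0, 0, 0.6],
  [0, 0, 0, 0, 0, 0, 0.6],
  [0, -0.008, 0.01, 0, 0, 0, 0.6],
  [0, -0.008, 0.024, 0, 0, 0, 0.6],
])

```text
t: 4.7
tcp_pos: [553.8, -334.5, 1.8]
orientation: [-0.0, 0.686, 0.728, -0.0]
wrist_force: [-0.8, -0.9, -0.5]
width: 0.603
```

Request:
apply_moves([
  [0, 0, 0, 0, 0, 0, 0.6],
  [0, 0, 0, 0, 0, 0, 0.1],
  [0, 0, 0, 0, 0, 0, 0.1],
  [0, 0, 0, 0, 0, 0, 0.1],
  [0, 0, 0, 0, 0, 0, 0.1],
])

```text
t: 5.2
tcp_pos: [554.2, -334.6, 2.1]
orientation: [0.0, 0.686, 0.728, -0.0]
wrist_force: [0.5, -0.1, 0.2]
width: 0.32
```

Run:
```python
from h import *
plan((554.7,-335,3,93.2))
```

```text
t 5.2 tcp [ 554.2 -334.6    2.1] psi 93.4 F [ 0.5 -0.1  0.2] w 0.32 q [-0.65  0.68  1.59 -0.    0.87 -0.71]
(554.7, -335, 3, 93.2) -> [-0.002  0.002 -0.003] [0.    0.    0.003]
```

Gripped (width 27 mm). Next I'll carry it to just before the door's edge.

Run:
```python
from h import *
plan((554.5,-335,45,92.5),(570,-140,45,92.5),(578.3,-20,25,92.5),(578.3,-20,3,92.5))
```

```text
t 5.2 tcp [ 554.2 -334.6    2.1] psi 93.4 F [ 0.5 -0.1  0.2] w 0.32 q [-0.65  0.68  1.59 -0.    0.87 -0.71]
(554.5, -335, 45, 92.5) -> [-0.002  0.001 -0.171] [0.   0.   0.01]
(570, -140, 45, 92.5) -> [0.777 0.096 0.   ] [0. 0. 0.]
(578.3, -20, 25, 92.5) -> [0.478 0.054 0.08 ] [0. 0. 0.]
(578.3, -20, 3, 92.5) -> [0.    0.    0.088] [0. 0. 0.]
```

Request:
apply_moves([
  [0, 0, -0.06, 0, 0, 0.01, 0.1],
  [0, 0, -0.17, 0, 0, 0.01, 0.1],
  [0.15, 0.02, -0.17, 0, 0, 0.01, 0.1],
  [0.33, 0.04, -0.17, 0, 0, 0.01, 0.1],
  [0.5, 0.06, -0.17, 0, 0, 0.01, 0.1],
])

```text
t: 5.7
tcp_pos: [562.0, -208.1, 46.0]
orientation: [0.001, 0.692, 0.722, 0.0]
wrist_force: [-0.4, 0.2, -0.3]
width: 0.32
```

Request:
apply_moves([
  [0.19, 0.025, 0, 0, 0, 0, 0.1],
  [0.38, 0.05, 0, 0, 0, 0, 0.1],
  [0.57, 0.07, 0, 0, 0, 0, 0.1],
  [0.7, 0.085, 0, 0, 0, 0, 0.1],
  [0.755, 0.09, 0, 0, 0, 0, 0.1],
])

```text
t: 6.2
tcp_pos: [575.9, -16.3, 45.7]
orientation: [0.0, 0.691, 0.723, 0.0]
wrist_force: [0.2, -0.5, 0.4]
width: 0.312
```

Request:
apply_moves([
  [0, 0, 0, 0, 0, 0, 0.1],
  [0, 0, 0, 0, 0, 0, 0.1],
  [0, 0, 0, 0, 0, 0, 0.1],
])

```text
t: 6.5
tcp_pos: [576.1, -21.0, 44.8]
orientation: [0.0, 0.692, 0.722, -0.0]
wrist_force: [-0.6, -1.3, -0.9]
width: 0.318
```

Run:
```python
from h import *
plan((578.3,-20,25,92.5),(578.3,-20,3,92.5))
s=ctrl.read_camera("side")[120:300,160:340]
cv2.imwrite("pics/c4.png",cv2.resize(s,(540,540),interpolation=cv2.INTER_CUBIC))
```

```text
t 6.5 tcp [576.1 -21.   44.8] psi 92.4 F [-0.6 -1.3 -0.9] w 0.318 q [-0.16  0.55  1.74 -0.    0.85 -0.2 ]
(578.3, -20, 25, 92.5) -> [0.004 0.009 0.079] [ 0.     0.    -0.001]
(578.3, -20, 3, 92.5) -> [0.    0.    0.088] [0. 0. 0.]
```

View pics/c4.png

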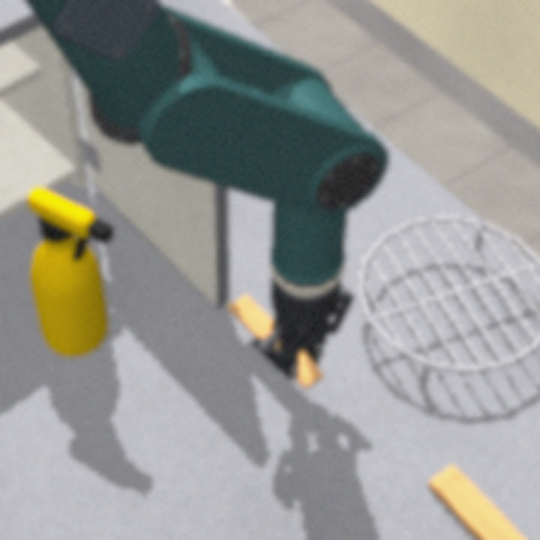

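The packer is held in line with the door, its tip just short of the free bottom corner (crop (222,305)). Now I'll lower it and go in slowly.

Request:
apply_moves([
  [0.004, 0.009, 0.1, 0, 0, 0, 0.1],
  [0.004, 0.009, 0.145, 0, 0, 0, 0.1],
  [0.004, 0.009, 0.162, 0, 0, 0, 0.1],
  [0.004, 0.009, 0.168, 0, 0, 0, 0.1],
  [0.004, 0.009, 0.168, 0, 0, 0, 0.1],
], squeeze=25)

```text
t: 7.05
tcp_pos: [578.0, -18.6, 2.7]
orientation: [0.0, 0.691, 0.722, -0.0]
wrist_force: [-0.4, 0.4, 0.1]
width: 0.317
```

Request:
apply_moves([
  [0.02, 0, 0, 0, 0, 0, 0.1],
  [0.04, 0, 0, 0, 0, 0, 0.1],
  [0.05, 0, 0, 0, 0, 0, 0.1],
  [0.06, 0, 0, 0, 0, 0, 0.1],
])

```text
t: 7.45
tcp_pos: [577.4, -2.8, 2.8]
orientation: [0.0, 0.691, 0.723, 0.0]
wrist_force: [0.3, -0.5, -0.5]
width: 0.318
```

Request:
apply_moves([
  [0.008, 0, 0, 0, 0, 0, 0.1],
  [0.016, 0, 0, 0, 0, 0, 0.1],
  [0.016, 0, 0, 0, 0, 0, 0.1],
])

```text
t: 7.75
tcp_pos: [577.1, 1.0, 2.5]
orientation: [-0.0, 0.691, 0.723, -0.0]
wrist_force: [-0.2, 0.1, -0.6]
width: 0.317
```

Run:
```python
from h import *
plan((576.5,20,3,92.5))
```

```text
t 7.75 tcp [577.1   1.    2.5] psi 92.5 F [-0.2  0.1 -0.6] w 0.317 q [-0.12  0.62  1.76 -0.    0.77 -0.16]
(576.5, 20, 3, 92.5) -> [ 0.076  0.001 -0.002] [-0.     0.     0.001]
```

Request:
apply_moves([
  [0.008, 0, 0, 0, 0, 0, 0.1],
  [0.016, 0, 0, 0, 0, 0, 0.1],
  [0.016, 0, 0, 0, 0, 0, 0.1],
])

```text
t: 8.05
tcp_pos: [576.9, 4.9, 2.5]
orientation: [-0.0, 0.691, 0.723, -0.0]
wrist_force: [0.4, -0.2, -0.0]
width: 0.315
```

Request:
apply_moves([
  [0.008, 0, 0, 0, 0, 0, 0.1],
  [0.016, 0, 0, 0, 0, 0, 0.1],
  [0.016, 0, 0, 0, 0, 0, 0.1],
])

```text
t: 8.35
tcp_pos: [576.8, 9.0, 2.6]
orientation: [-0.0, 0.691, 0.723, -0.0]
wrist_force: [0.6, 1.2, 0.5]
width: 0.317
```

Request:
apply_moves([
  [0.008, 0, 0, 0, 0, 0, 0.1],
  [0.016, 0, 0, 0, 0, 0, 0.1],
  [0.016, 0, 0, 0, 0, 0, 0.1],
])

```text
t: 8.65
tcp_pos: [576.9, 12.1, 2.7]
orientation: [0.001, 0.691, 0.723, -0.0]
wrist_force: [-0.4, -4.6, 0.3]
width: 0.315
```

Request:
apply_moves([
  [0.006, 0, 0, 0, 0, 0, 0.1],
  [0.008, 0, 0, 0, 0, 0, 0.1],
  [0.008, 0, 0, 0, 0, 0, 0.1],
])

```text
t: 8.95
tcp_pos: [576.8, 14.0, 2.6]
orientation: [0.001, 0.691, 0.723, -0.0]
wrist_force: [-0.2, -4.6, 0.6]
width: 0.316
```

Run:
```python
from h import *
plan((576.5,20,3,92.5)); print(ctrl.get_obs()["wrist_torque"].round(2))
```

```text
t 8.95 tcp [576.8  14.    2.6] psi 92.6 F [-0.2 -4.6  0.6] w 0.316 q [-0.09  0.62  1.76 -0.    0.77 -0.14]
(576.5, 20, 3, 92.5) -> [ 0.024 -0.    -0.002] [0.    0.001 0.001]
[-0.97 -0.01 -0.04]
```

Force holds at 4.6 N while it advances, so it looks like wedging. I'll continue in small steps.

Request:
apply_moves([
  [0.008, 0, 0, 0, 0, 0, 0.1],
  [0.016, 0, 0, 0, 0, 0, 0.1],
  [0.016, 0, 0, 0, 0, 0, 0.1],
])

```text
t: 9.25
tcp_pos: [576.6, 18.2, 2.6]
orientation: [0.0, 0.691, 0.723, -0.0]
wrist_force: [-1.0, -4.7, 0.2]
width: 0.316
```

Request:
apply_moves([
  [0.008, 0, 0, 0, 0, 0, 0.1],
  [0.016, 0, 0, 0, 0, 0, 0.1],
  [0.016, 0, 0, 0, 0, 0, 0.1],
])

```text
t: 9.55
tcp_pos: [576.3, 22.3, 2.6]
orientation: [0.0, 0.691, 0.723, -0.0]
wrist_force: [-0.1, -4.4, -0.3]
width: 0.317
```

Run:
```python
from h import *
plan((576.5,20,3,92.5)); print(ctrl.get_obs()["wrist_torque"].round(2))
s=ctrl.read_camera("side")[160:250,200:290]
cv2.imwrite("pics/c5.png",np.hstack([cv2.resize(a,(400,400),interpolation=cv2.INTER_CUBIC) for a in(s,cv2.imread("pics/side0.png")[160:250,200:290])]))
```

```text
t 9.55 tcp [576.3  22.3   2.6] psi 92.5 F [-0.1 -4.4 -0.3] w 0.317 q [-0.08  0.62  1.76 -0.    0.77 -0.12]
(576.5, 20, 3, 92.5) -> [-0.009  0.    -0.002] [0. 0. 0.]
[-0.81 -0.03 -0.04]
```

View pics/c5.png

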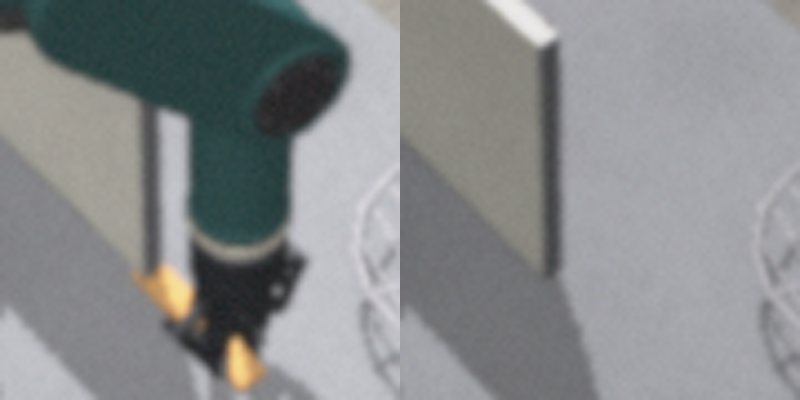

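Packer tip is going under the corner (left crop (150,275)) with steady force. Pushing on to about 4 cm.

Request:
apply_moves([
  [0.01, 0, 0, 0, 0, 0, 0.1],
  [0.02, 0, 0, 0, 0, 0, 0.1],
  [0.03, 0, 0, 0, 0, 0, 0.1],
  [0.04, 0, 0, 0, 0, 0, 0.1],
])

```text
t: 10.0
tcp_pos: [575.7, 32.3, 2.5]
orientation: [0.0, 0.691, 0.723, -0.0]
wrist_force: [0.1, -5.2, -1.2]
width: 0.316
```

Request:
apply_moves([
  [0.01, 0, 0, 0, 0, 0, 0.1],
  [0.02, 0, 0, 0, 0, 0, 0.1],
  [0.03, 0, 0, 0, 0, 0, 0.1],
  [0.03, 0, 0, 0, 0, 0, 0.1],
])

```text
t: 10.4
tcp_pos: [575.2, 40.7, 2.5]
orientation: [-0.0, 0.691, 0.723, -0.0]
wrist_force: [-0.2, -1.6, -1.5]
width: 0.315
```

Request:
apply_moves([
  [0.01, 0, 0, 0, 0, 0, 0.1],
  [0.02, 0, 0, 0, 0, 0, 0.1],
  [0.03, 0, 0, 0, 0, 0, 0.1],
  [0.032, 0, 0, 0, 0, 0, 0.1],
  [0.032, 0, 0, 0, 0, 0, 0.1],
])

```text
t: 10.9
tcp_pos: [575.0, 48.5, 2.5]
orientation: [-0.0, 0.691, 0.723, -0.0]
wrist_force: [0.9, -2.5, -2.0]
width: 0.32
```

Run:
```python
from h import *
plan((575,48,3,92.5)); print(ctrl.get_obs()["wrist_torque"].round(2))
```

```text
t 10.9 tcp [575.   48.5   2.5] psi 92.5 F [ 0.9 -2.5 -2. ] w 0.32 q [-0.04  0.62  1.76  0.    0.77 -0.08]
(575, 48, 3, 92.5) -> [-0.002  0.    -0.002] [-0. -0.  0.]
[-0.42  0.02  0.  ]
```

Force fell from about 5 to 2 N as the corner came onto the flat (TCP y about 34), which puts the edge at y about 133 and the packer about 39 mm in. Release and back off.

Request:
apply_moves([
  [0, 0, 0, 0, 0, 0, 0.55],
  [0, 0, 0, 0, 0, 0, 0.55],
  [0, 0, 0, 0, 0, 0, 0.55],
  [0, 0, -0.05, 0, 0, 0, 0.55],
  [0, 0, -0.15, 0, 0, 0, 0.55],
])

```text
t: 11.4
tcp_pos: [573.5, 48.3, 39.5]
orientation: [-0.001, 0.691, 0.723, -0.001]
wrist_force: [-0.4, 0.1, 0.0]
width: 0.551
```

Request:
apply_moves([
  [0, 0, -0.15, 0, 0, 0, 0.55],
  [-0.15, 0, -0.2, 0, 0, 0, 0.55],
  [-0.35, 0, -0.2, 0, 0, 0, 0.55],
  [-0.55, 0, -0.3, 0, 0, 0, 0.55],
  [-0.75, 0, -0.4, 0, 0, 0, 0.55],
])

```text
t: 11.9
tcp_pos: [582.3, -129.9, 136.1]
orientation: [-0.0, 0.691, 0.723, -0.0]
wrist_force: [1.4, 0.1, 0.3]
width: 0.551
```

Request:
apply_moves([
  [-0.2, -0.1, -0.2, 0, 0, 0, 0.55],
  [-0.4, -0.2, -0.4, 0, 0, 0, 0.55],
  [-0.5, -0.3, -0.6, 0, 0, 0, 0.55],
  [-0.5, -0.3, -0.6, 0, 0, 0, 0.55],
  [-0.5, -0.3, -0.6, 0, 0, 0, 0.55],
])

```text
t: 12.4
tcp_pos: [513.9, -260.7, 290.9]
orientation: [0.005, 0.692, 0.722, 0.0]
wrist_force: [0.9, 0.2, 0.7]
width: 0.55
```

Run:
```python
from h import *
plan()
S=ctrl.read_camera("side");T=ctrl.read_camera("top");cv2.imwrite("pics/side9.png",S);cv2.imwrite("pics/top9.png",T)
for n,im in(("top",T),("side",S)):
    for b in bars(n,im): print(n,b)
f=lambda a:cv2.resize(a,(400,300),interpolation=cv2.INTER_CUBIC)
s0=cv2.imread("pics/side0.png");t0=cv2.imread("pics/top0.png")
c=lambda a:a[165:255,190:310]; d=lambda a:a[150:240,165:285]
cv2.imwrite("pics/c6.png",np.vstack([np.hstack([f(c(S)),f(c(s0))]),np.hstack([f(d(T)),f(d(t0))])]))
```

```text
t 12.4 tcp [ 513.9 -260.7  290.9] psi 92.4 F [0.9 0.2 0.7] w 0.55 q [-0.59  0.27  1.49 -0.    1.37 -0.63]
top (array([ 625., -271.]), array([ 37., 119.]), -1.587)
top (array([573.,  73.]), array([ 28., 105.]), -1.583)
top (array([ 468., -346.]), array([31., 96.]), -1.469)
side (array([566.,  89.]), array([ 25., 146.]), -1.558)
side (array([ 616., -322.]), array([ 29., 162.]), -1.479)
side (array([ 463., -341.]), array([ 24., 143.]), -1.372)
side (array([ 387., -323.]), array([ 16., 127.]), -1.468)
```

View pics/c6.png

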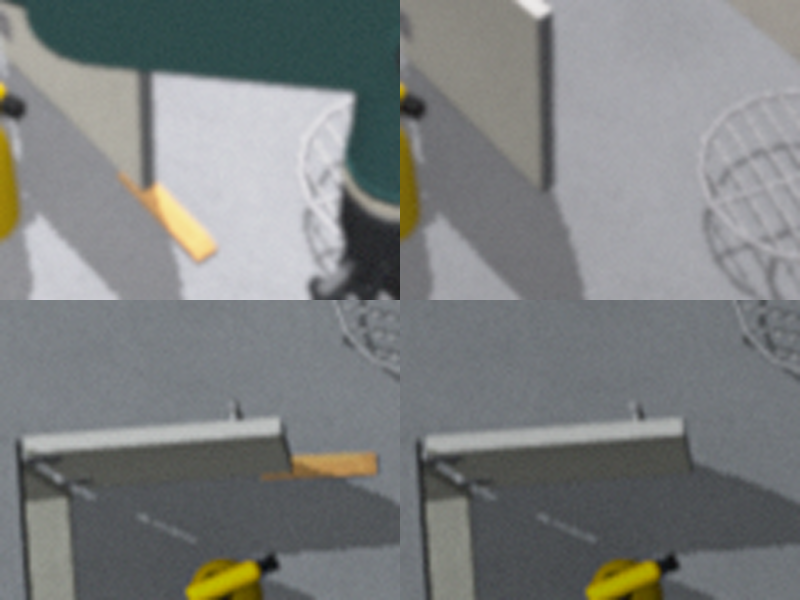

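The crop shows the 9 mm packer under the corner, in line. It runs from about x=262 to 378 in the crop, with the door corner at 292, so about 110 mm shows and 40 mm is in. The door angle matches the earlier picture, and the arm is clear. Handing in.

Run:
```python
from plant import ctrl
print(ctrl.sign_off(), ctrl.get_obs()["t"])
```

```text
the job is handed in; nothing more can be done
the job is handed in; nothing more can be done
```

The 9 mm packer is the snug one. It is pushed in about 4 cm under the door's free bottom corner, and the job was handed in at about 12.5 s.

- **Fit:** The push force held at 4.4–5.2 N while the bevel lifted the corner. It then fell to about 2 N once the corner was on the flat top.
- **Depth:** By force and position it is about 39 mm in. By the top picture about 110 mm shows, so 40 mm is in.
- **Door and other things:** The door lines up with the first picture, so it is as far open as before. I only touched the 9 mm packer, and the arm was clear of everything at the end.
- **Failed or disagreed:**
  - The first grasp closed just above the packer, pressing with about 6 N, and I redid it lower.
  - My picture estimates of the door's edge differed by a few mm (y 127 to 133), and the push settled it at about 133.
  - In the last pictures the arm partly hid the other packers, so I could not re-measure them fully.
- **Not tried:** I did not try the 6, 12 or 15 mm packers. The 9 mm met the corner close to its tip, so the gap is probably not far above 5.4 mm. Below 6 mm the 6 mm packer could also have fitted, and I did not check that.

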